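# Fit the circlip on the turntable's stub axle

### The arm

A 7-joint arm with a two-finger parallel gripper is mounted at the origin on the work surface. World frame = base frame: x ahead of the robot, y to its left, z up, the work surface at z = 0. Lengths are in m, angles in rad, forces in N, time in s.
With the tool pointing down it reaches from about 0.4 to 0.85 m from the base axis. Payload 4.4 kg.
Tool frame: the origin (TCP) lies midway between the tips of the shut fingers; the grasp point (between the pads) lies 19 mm behind it (manip.grip_point_offset is the z of the grasp point in the tool frame, in m); z points along the fingers, y is the line along which they close (so a half turn about z gives the same grasp; the last joint's range is limited). The gripper opens to 94 mm and grips with 3 to 60 N. Pads are 16 mm wide; open, the fingers measure 119 mm over their backs; the gripper's body (75 mm by 177 mm) begins 78 mm behind the grasp point.
Start: joints at [1.101, 0.628, 0.038, 1.517, -0.027, 0.996, -0.02], TCP at [0.255, -0.598, 0.205] pointing down, gripper open.
Joint ranges: [-3.06, 3.06], [-0.37, 2.12], [-1.25, 1.32], [0.18, 2.47], [-1.1, 4.24], [0.23, 1.98], [-2.94, 2.94]. Speed limits (rad/s): [2.57, 2.57, 3.14, 3.14, 3.14, 3.14, 3.14].

### API

Orientations are given as [roll, pitch, yaw] about the fixed x, y, z axes, in that order (R = Rz(yaw) Ry(pitch) Rx(roll)).
In Python, from cell import manip gives the robot as it stands.
- The arm moves only by the tool apply_moves, never from a script. Its argument "targets" is a list of rows, each an object of numbers: "x", "y", "z": the shift along the tool's x, y, z each as a share of 150 mm, from -1 to 1; "wx", "wy", "wz": the turn, a rotation vector about the tool's x, y, z each as a share of 60 degrees, from -1 to 1. A call has exactly 8 rows; each row is the pose to reach, as a shift and turn from the pose commanded when the call began, along the tool's axes at that moment; what a row does not reach only later rows make up. A row lasts 1/8 s, in which the tool goes at most 62.5 mm and 10.7 degrees, less where a joint would pass 70% of its speed; a pose out of reach is approached as far as the arm can. A call with a number of a shift or a turn outside -1 to 1 is refused whole. A call with a gripper value outside its range is refused whole. "claw" is the opening, from -1 (shut) to 1 (fully open), set as the call begins (left out, the last holds). The fingers move at their own pace and stop on an object; "squeeze" is the grip in N (left out, the last holds). Time passes only in rows, so rows that repeat a pose let the fingers close, or fill a call up. It gives the time, the measured TCP pose, the force, the opening and the grip force at its end, in the units of the state.
- manip.get_state(): the state, without advancing time (a new reading comes with each control period).
- manip.camera(name): name is "side" or "top" or "wrist"; returns a dict with "pixels" (480x640x3 uint8, red, green, blue), "camera_matrix" (3x3 intrinsics, pixels), "world_to_cam" (4x4, takes a point from world to camera coordinates). Camera axes: x right, y down, z forward; pixel columns grow to the right and rows downward; lengths in m; the calibration is good to about 2 mm. A picture is of the moment at which its call begins. There is no depth.
- manip.job_done(): hands the job in; it is judged then, once.
The state is a dict: "time_s": time; "qpos": joint angles; "qd": joint speeds; "tau": joint torques, N m; "ee_pos": TCP position; "tcp_rot": TCP orientation; "contact_force": force on the tool from outside, world axes, zero at the start; "wrist_torque": the same for the moment, N m; "opening": finger opening in m; "gripper_force": force on a finger pad.
Only numpy, scipy, OpenCV 4.12 (cv2) and the standard library are available. Lean on these libraries where they do the work, as an engineer would, in place of code of your own. Each camera call takes 0.05 s, during which the arm holds its last target. There are 200 camera calls.

### The job

Get the turntable's stub axle ready for its circlip: take the red dust cap off and stand it in the blue parts tray. Then take the circlip pliers from their wooden rest, squeeze the handles to the stop so that the circlip on the tips is spread, slide it level over the stub down to the groove, lightly against the brass washer, and finish holding it there: the pliers stay gripped and the ring spread. Don't disturb the other things on the bench.

Things in the scene. Friction and masses are not known exactly. Their poses are not given: they have to be found in the camera images.
- turntable: Fixed modelling turntable, origin on the bench under its axis, z up. Iron foot 170 mm across and column, round ply top 200 mm across whose upper face is 78 mm above the bench, grey hub flange 92 mm across (top 84 mm), bearing 65 mm across (87 mm), brass washer 47 mm across (top face 94 mm above the bench). From it rises the upright steel stub axle, 33 mm across, end 112 mm above the bench with a 3 mm chamfer.
- groove (a point): Centre of the circlip groove, on the stub's axis, 96 mm above the bench; z along the stub, up. The groove (31 mm across) runs from the washer's face to 4 mm above it; the stub stands 16 mm above this point.
- cap_center (a point): Centre of the loose red plastic dust cap, half-way up; z up. An upturned cup, 46 mm across (44 at its closed top) and 40 mm high, wall 2.5 mm, 30 g; it sits over the stub with its open rim on the brass washer, 3 to 4 mm of play round the stub, and lifts straight off (clear of the stub once raised 18 mm).
- tray_in (a point): Centre of the inner floor of the fixed blue parts tray, 4 mm above the bench; x and y along its sides. Inside 142 x 142 mm, walls 4 mm thick and 22 mm high over the bench.
- rest: Fixed wooden rest of the pliers, origin on the bench under the middle, x towards the pliers' tips. Ply strip 9 mm thick carrying two cross blocks whose tops are 47 mm above the bench; between the blocks is a gap of 88 mm (x from -44 to 44 mm), where the handles can be taken from above. The pliers' tips and ring overhang the front block.
- pliers: Loose circlip pliers, about 0.2 kg, lying flat; origin in the pivot at mid-thickness, 54 mm above the bench; x towards the tips, z up. Blue handles run 124 mm back from the pivot, 14 mm high, 10 mm wide each; black jaws run 60 mm forward, then bend straight down to the ring 24 mm below.
- pliers_grip (a point): Where to take the handles: midway between them, 62 mm behind the pivot, at mid-height (axes as the pliers). Here they measure 57 mm over their outsides at rest (62 mm at 16 mm further back), 36 mm squeezed to the stop, when their outer faces are parallel. Their spring pushes back with 3 N at rest and 9 N at the stop; grip with 15 to 25 N and they stay firmly on the stop.
- ring_center (a point): Centre of the opening of the spread circlip, 139 mm ahead of pliers_grip and 24 mm below it (axes as the pliers). Squeezing makes the pliers creep 4 mm forward in the hand: after it the ring's centre lies 143 mm ahead of the point that the hand took. The steel ring is 3 mm thick with a 4 mm band, sits on the jaw tips with its gap and lugs towards the pliers and stays on them; relaxed its opening is 32 mm across (centre 5 mm further ahead), spread to the stop 37 mm.
- pliers_spread (a joint): Squeeze angle of each handle, rad: 0 at rest (sprung back), 0.17 with the handles squeezed to their stop and the ring fully spread.
- hardener: Bystander: white bottle with a red cap, 52 mm across, 130 mm high; origin under its middle.
- brush: Bystander: laminating brush lying flat, 200 mm long; origin near its middle.
- bearing: Bystander: spare ball bearing lying flat, 62 mm across, 16 mm high; origin under its middle.
- resin_pot: Bystander: cream mixing pot with yellow residue, 112 mm across, 85 mm high, a flat handle at its rim; origin under its middle.
- roller: Bystander: finned laminating roller with a wooden handle, about 210 mm long, 24 mm high; origin at the front end of the handle.
- putty_knife: Bystander: putty knife lying flat, 220 mm long; origin near its middle.
- offcut: Bystander: wood offcut 130 x 45 x 22 mm; origin under its middle.

How it is judged:
On the way, in this order (a step that is already met when the one before it is completed fails the run):
1. the dust cap stands in the parts tray, let go (x of cap_center in the frame of tray_in between -0.055 and 0.055 m and y of cap_center in the frame of tray_in between -0.055 and 0.055 m and z of cap_center in the frame of tray_in below 0.024 m and angle between cap_center's own z axis and vertical below 0.15 rad and contact force between the fingers and cap below 0.1 N), for 0.2 s.
2. the ring, spread, is brought over the end of the stub (value of joint pliers_spread above 0.14 rad and horizontal distance between ring_center and groove below 0.012 m and z of ring_center in the frame of groove above 0.0155 m), for 0.1 s.
At the end, for the whole second after the job is handed in: Ring round the stub, centred within 6 mm, level within 0.09 rad, its mid-height within -2 to +1.5 mm of the groove's middle, pressing on the turntable with under 10 N; pliers at rest in the fingers' grip (over 5 N), squeezed past 0.14 rad, off their rest; the cap upright on the tray's floor (value of joint pliers_spread above 0.14 rad and horizontal distance between ring_center and groove below 0.006 m and z of ring_center in the frame of groove between -0.002 and 0.0015 m and angle between the z axis of pliers and the z axis of groove, either way round below 0.09 rad and contact force between the fingers and pliers above 5 N and contact force between pliers and turntable below 10 N and contact force between pliers and rest below 0.1 N and linear speed of pliers below 0.02 m/s and x of cap_center in the frame of tray_in between -0.055 and 0.055 m and y of cap_center in the frame of tray_in between -0.055 and 0.055 m and z of cap_center in the frame of tray_in below 0.024 m and angle between cap_center's own z axis and vertical below 0.15 rad); the arm keeps its last pose, push and grip.
It fails at once if one of the bystanders is pushed about (over 30 mm) (distance of any of hardener, brush, bearing, resin_pot, roller, putty_knife, offcut from where it was at the start of the episode above 0.03 m).
It also fails if it takes over 54 s, if anything falls off the work surface, if the arm or the gripper's body presses on something with over 40 N, if the wrist force passes 120 N, or if a joint passes its speed limit or range.

## Working session

There is one attempt and no reset: what is moved stays moved. The work goes in short steps, Python scripts to look and compute and a tool call to move; the robot and the scene stay as the last step left them, time stands still between calls to the robot, and variables do not carry over. Pictures are saved under pics/ and viewed, at most 10 in all, crops included, and the job is handed in when it is done.

Besides the shell and the picture viewer there is one more tool, called after "Emit:" in YAML: its name, and indented under it one key for each argument. apply_moves: Moves the arm, as the interface text tells. Its arguments: {"type":"object","properties":{"targets":{"type":"array"},"claw":{"type":"number"},"squeeze":{"type":"number"}},"required":["targets"]}

```bash
mkdir -p pics; ls; cat > h.py <<'E'
from cell import manip
import numpy as np, cv2
from scipy.spatial.transform import Rotation as R
def shot(n,f):
    c=manip.camera(n); cv2.imwrite(f'pics/{f}.png',c['pixels'][...,::-1]); np.savez(f'pics/{f}.npz',K=c['camera_matrix'],T=c['world_to_cam'])
    return c
def ray(f,u,v,z):
    d=np.load(f'pics/{f}.npz');K,T=d['K'],d['T']
    r=T[:3,:3].T@np.linalg.solve(K,[u,v,1.]);o=-T[:3,:3].T@T[:3,3]
    return o+r*(z-o[2])/r[2]
def proj(f,p):
    d=np.load(f'pics/{f}.npz');q=d['T'][:3,:3]@np.array(p)+d['T'][:3,3];q=d['K']@q;return q[:2]/q[2]
def crop(f,g,u0,v0,w,h,s):
    i=cv2.imread(f'pics/{f}.png')[v0:v0+h,u0:u0+w];cv2.imwrite(f'pics/{g}.png',cv2.resize(i,None,fx=s,fy=s,interpolation=cv2.INTER_CUBIC))
def rel(p,yaw=None):
    "shift to world TCP p in move units along current tool axes"
    s=manip.get_state();M=R.from_euler('xyz',s['tcp_rot']).as_matrix()
    return (M.T@(np.array(p)-s['ee_pos'])/.15).round(3), s
E
python3 - <<'E'
from h import *
for n in('top','side'):
    c=shot(n,n+'0');T=c['world_to_cam'];print(n,(-T[:3,:3].T@T[:3,3]).round(3),T[:3,:3].round(2).tolist())
s=manip.get_state();print(s['time_s'],s['ee_pos'],s['tcp_rot'],s['opening'],manip.grip_point_offset)
E
```

```text
pics
top [ 0.416 -0.005  1.295] [[-0.01, -1.0, -0.01], [-0.99, 0.01, -0.13], [0.13, 0.0, -0.99]]
side [-0.115  1.066  0.787] [[-0.85, -0.52, -0.0], [-0.24, 0.4, -0.88], [0.46, -0.75, -0.47]]
0.1 [ 0.25520428 -0.59717179  0.20467446] [-3.13991414e+00  5.63639657e-07  4.03826778e-01] 0.09417572464643334 -0.0188
```

View pics/top0.png

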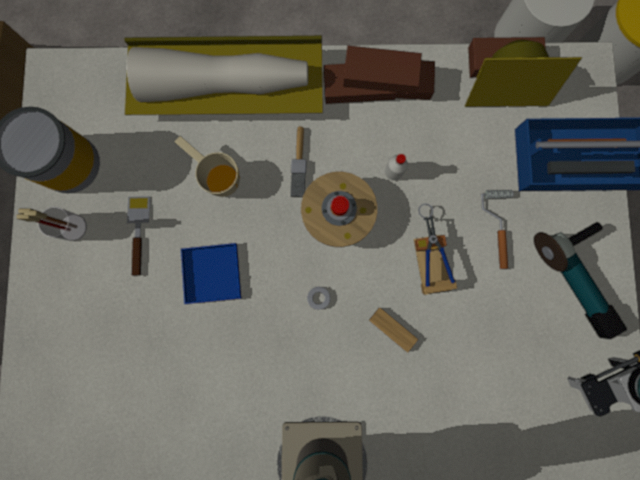

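View pics/side0.png

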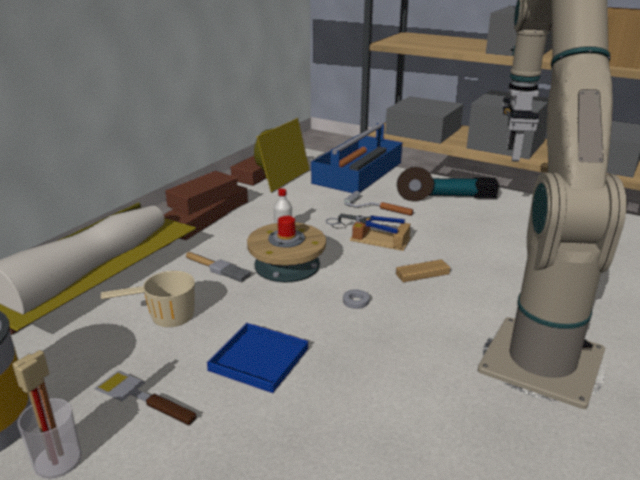

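The top view shows the cap at about (340,206) on the turntable (340,209), the tray at (211,273), and the pliers with the rest at about (436,262), tips pointing up in the image. Next is an enlarged crop.

```bash
python3 - <<'E'
from h import *
crop('top0','c1',400,190,80,110,5.4)
i=cv2.imread('pics/top0.png').astype(int)
b,g,r=i[...,0],i[...,1],i[...,2]
def blob(m,x0,y0,x1,y1):
    k=np.zeros(m.shape,bool);k[y0:y1,x0:x1]=1;v,u=np.nonzero(m&k);return u.mean(),v.mean(),len(u),u.min(),u.max(),v.min(),v.max()
print('cap',blob((r>120)&(g<70)&(b<70),310,180,370,230))
cx=blob((r>120)&(g<70)&(b<70),310,180,370,230);print(ray('top0',cx[0],cx[1],.132))
t=((b>70)&(b>1.6*r)).astype(np.uint8);t[:230]=0;t[320:]=0;t[:,:170]=0;t[:,260:]=0
rc=cv2.minAreaRect(np.argwhere(t)[:,::-1].astype(np.float32));print('tray',rc,[ray('top0',*p,.022).round(3)[:2] for p in cv2.boxPoints(rc)])
# turntable ply
print('pl',[ray('top0',*p,.078).round(4)[:2] for p in [(302,209),(378,209),(340,172),(340,246)]])
E
```

```text
cap (np.float64(338.2064516129032), np.float64(204.65806451612903), 155, np.int64(331), np.int64(347), np.int64(197), np.int64(211))
[ 0.64981952 -0.04873257  0.132     ]
tray ((209.9241485595703, 273.08966064453125), (56.13874816894531, 56.304840087890625), 85.2363510131836) [array([0.559, 0.375]), array([0.57 , 0.225]), array([0.421, 0.21 ]), array([0.41 , 0.359])]
pl [array([0.6501, 0.0434]), array([ 0.6482, -0.1538]), array([ 0.7478, -0.0567]), array([ 0.5526, -0.0539])]
```

View pics/c1.png

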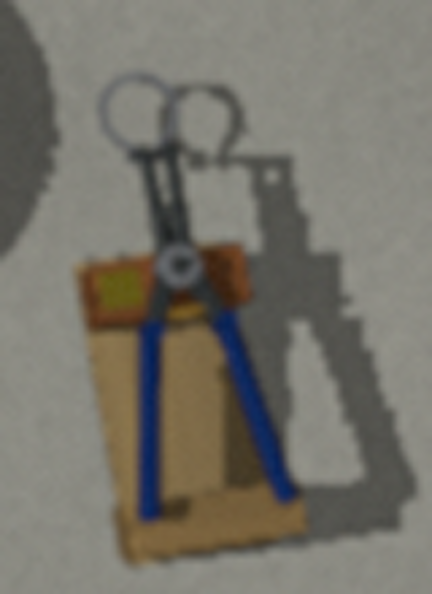

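Crop: pivot at (180,264), ring centre at (135,113), and handle ends at (150,515) and (290,495). That puts the pliers' tips ahead and slightly left.

```bash
python3 - <<'E'
from h import *
f=lambda u,v,z:ray('top0',400+u/5.4-.4,190+v/5.4-.4,z)[:2]
p=f(180,264,.062);rg=f(135,113,.030);e1=f(150,513,.061);e2=f(289,494,.061);m=(e1+e2)/2
print(p,rg,m,'len',np.linalg.norm(p-m),np.linalg.norm(rg-p))
for a,b in((m,p),(p,rg),(m,rg)):d=b-a;print('yaw',np.arctan2(d[1],d[0]))
# rest yaw from block edges
for a,b in(((78,268),(245,243)),((135,560),(305,530))): 
    d=f(*b,.047)-f(*a,.047);print('rest',np.arctan2(d[1],d[0])+np.pi/2)
# side check of cap top edges
print(proj('side0',[.65,-.054,.132]),proj('side0',[.65,-.054,.078]),proj('top0',[.65,-.054,.132]))
# wrist reach: cap approach
print(rel([.65,-.054,.205])[0])
E
```

```text
[ 0.57186776 -0.29689728] [ 0.65206264 -0.28510531] [ 0.45670046 -0.31134086] len 0.11606947460880798 0.08105719732179537
yaw 0.12476249431996805
yaw 0.14599522082184052
yaw 0.13349318388269218
rest 0.14029865446054313
rest 0.16430691984718848
[286.70725528 219.24079411] [287.19910029 238.51860965] [340.32659021 204.56704504]
[ 3.843e+00 -2.296e+00  2.000e-03]
```

Emit:
apply_moves:
  targets:
    - {"x":0.1,"y":-0.05}
    - {"x":0.25,"y":-0.13}
    - {"x":0.4,"y":-0.21}
    - {"x":0.55,"y":-0.29}
    - {"x":0.7,"y":-0.36}
    - {"x":0.82,"y":-0.42}
    - {"x":0.9,"y":-0.46}
    - {"x":0.95,"y":-0.49}
  claw: 1
  squeeze: 12

```text
validation failed for argument at $.ta...
```

Emit:
apply_moves:
  targets:
    - {"x":0.1,"y":-0.05,"wz":0.05}
    - {"x":0.25,"y":-0.13,"wz":0.1}
    - {"x":0.4,"y":-0.21,"wz":0.15}
    - {"x":0.55,"y":-0.29,"wz":0.2}
    - {"x":0.7,"y":-0.36,"wz":0.25}
    - {"x":0.82,"y":-0.42,"wz":0.255}
    - {"x":0.9,"y":-0.46,"wz":0.255}
    - {"x":0.95,"y":-0.49,"wz":0.255}

```text
validation failed for argument at $.ta...
```

```bash
python3 - <<'E'
from h import *
shot('wrist','w1')
r,s=rel([.5,-.3,.205]);print(r,s['ee_pos'],s['tcp_rot'],s['qpos'],s['time_s'])
print(proj('w1',[.5105,-.3054,.061]))
E
```

```text
[ 2.279 -1.181  0.   ] [ 0.25519471 -0.59727829  0.20481548] [-3.14021957e+00  3.81882250e-05  4.03755749e-01] [ 1.10124602  0.62907227  0.03844158  1.51810569 -0.02695209  0.99630592
 -0.0200269 ] 0.15
[  82.37779629 -267.53956981]
```

View pics/w1.png

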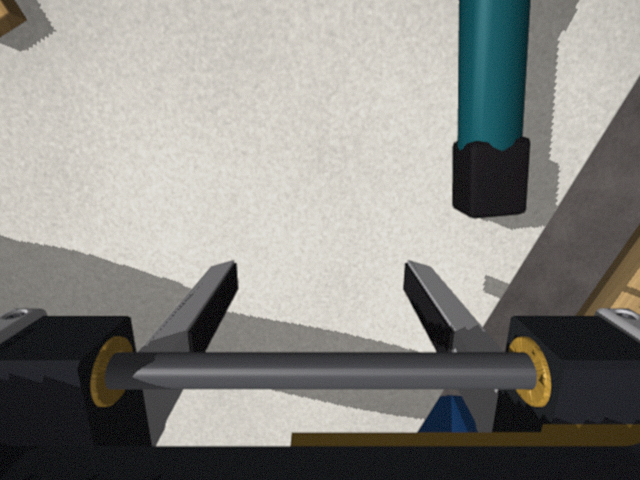

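The move was refused, so the wrist picture still shows the start view: grinder at the upper right, fingertips at (237,265) and (405,265). I'll send all six keys this time.

Emit:
apply_moves:
  targets:
    - {"x":0.1,"y":-0.05,"z":0,"wx":0,"wy":0,"wz":0}
    - {"x":0.25,"y":-0.13,"z":0,"wx":0,"wy":0,"wz":0}
    - {"x":0.4,"y":-0.21,"z":0,"wx":0,"wy":0,"wz":0}
    - {"x":0.55,"y":-0.29,"z":0,"wx":0,"wy":0,"wz":0}
    - {"x":0.7,"y":-0.36,"z":0,"wx":0,"wy":0,"wz":0}
    - {"x":0.82,"y":-0.42,"z":0,"wx":0,"wy":0,"wz":0}
    - {"x":0.9,"y":-0.46,"z":0,"wx":0,"wy":0,"wz":0}
    - {"x":0.95,"y":-0.49,"z":0,"wx":0,"wy":0,"wz":0}
  claw: 1
  squeeze: 12

```text
time_s: 1.15
ee_pos: [0.3582, -0.4734, 0.2055]
tcp_rot: [3.142, 0.0, 0.404]
contact_force: [0.3, -0.4, 0.0]
opening: 0.0939
gripper_force: 0.0
```

Emit:
apply_moves:
  targets:
    - {"x":0.1,"y":-0.06,"z":0,"wx":0,"wy":0,"wz":0.04}
    - {"x":0.25,"y":-0.15,"z":0,"wx":0,"wy":0,"wz":0.1}
    - {"x":0.4,"y":-0.24,"z":0,"wx":0,"wy":0,"wz":0.16}
    - {"x":0.55,"y":-0.33,"z":0,"wx":0,"wy":0,"wz":0.22}
    - {"x":0.7,"y":-0.42,"z":0,"wx":0,"wy":0,"wz":0.255}
    - {"x":0.8,"y":-0.48,"z":0,"wx":0,"wy":0,"wz":0.255}
    - {"x":0.8,"y":-0.48,"z":0,"wx":0,"wy":0,"wz":0.255}
    - {"x":0.8,"y":-0.48,"z":0,"wx":0,"wy":0,"wz":0.255}

```text
time_s: 2.15
ee_pos: [0.4387, -0.362, 0.2055]
tcp_rot: [3.141, 0.001, 0.136]
contact_force: [1.1, -0.2, -0.1]
opening: 0.0939
gripper_force: 0.0
```

```bash
python3 - <<'E'
from h import *
shot('wrist','w2')
r,s=rel([.65,-.054,.205]);print(r,s['ee_pos'],s['tcp_rot'],s['qpos'],s['time_s'])
print(proj('w2',[.5105,-.3054,.061]),proj('w2',[.572,-.297,.061]),proj('w2',[.65,-.285,.03]))
E
```

```text
[ 1.673e+00 -1.846e+00  1.000e-03] [ 0.438611   -0.36217774  0.2055155 ] [3.14085885e+00 5.95567879e-04 1.34855477e-01] [ 0.56861366  0.5124912   0.10849504  1.7514506  -0.06765941  0.88118194
 -0.72960065] 2.2
[270.16865285 132.67507547] [267.38588221  58.15511798] [267.46178083 -31.55479529]
```

View pics/w2.png

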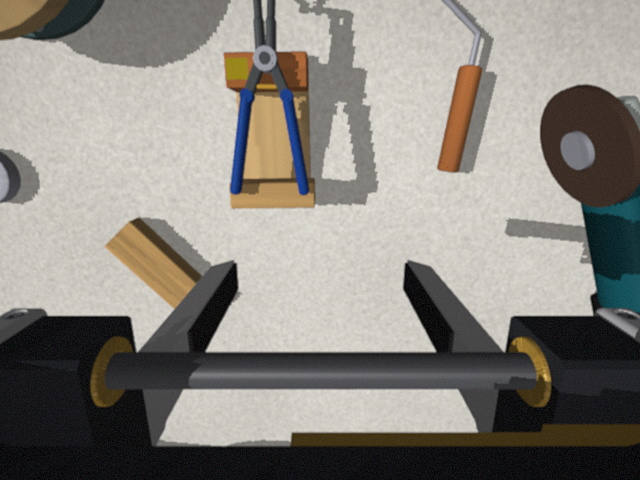

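Wrist view: pivot at (264,58), handle ends at (236,190) and (305,190), and front jaws at (258,0)–(270,0).

```bash
python3 - <<'E'
from h import *
f=lambda u,v,z:ray('w2',u,v,z)[:2]
p=f(264.5,58,.062);m=(f(236.5,191,.061)+f(305,191,.061))/2;j=f(264.3,2,.061)
print(p,m,np.linalg.norm(p-m),j)
for a,b in((m,p),(m,j)):d=b-a;print(np.arctan2(d[1],d[0]))
# handle centre lines at ~62 mm behind the pivot
i=cv2.imread('pics/w2.png').astype(int);t=(i[...,0]>70)&(i[...,0]>1.8*i[...,2])
for v in(110,120,130,140,150,160,170):
    u=np.nonzero(t[v,225:320])[0]+225
    k=u[np.argmax(np.diff(u))];a,b=u.min(),u.max();P,Q=f(a-.5,v,.058),f(b+.5,v,.058);print(v,a,b,(P+Q)/2,np.linalg.norm(P-Q))
E
```

```text
[ 0.57161041 -0.29468999] [ 0.4571283  -0.31115027] 0.11565939139582244 [ 0.61408491 -0.29042179]
0.1428016705152188
0.13130515731850304
110 239 293 [ 0.5296529  -0.29931675] 0.04984981728818973
120 238 295 [ 0.52109855 -0.30057915] 0.05296055553555249
130 237 296 [ 0.51235336 -0.30140477] 0.05519803337577642
140 236 298 [ 0.50353877 -0.30270206] 0.0583962742449746
150 235 300 [ 0.49458984 -0.30401911] 0.06164326073998165
160 234 302 [ 0.48550346 -0.3053564 ] 0.06494011584512947
170 233 304 [ 0.47627645 -0.30671438] 0.06828799730624105
```

Emit:
apply_moves:
  targets:
    - {"x":0.08,"y":-0.1,"z":0,"wx":0,"wy":0,"wz":0}
    - {"x":0.2,"y":-0.25,"z":0,"wx":0,"wy":0,"wz":0}
    - {"x":0.3,"y":-0.4,"z":0,"wx":0,"wy":0,"wz":0}
    - {"x":0.4,"y":-0.55,"z":0,"wx":0,"wy":0,"wz":0}
    - {"x":0.5,"y":-0.7,"z":0,"wx":0,"wy":0,"wz":0}
    - {"x":0.6,"y":-0.82,"z":0,"wx":0,"wy":0,"wz":0}
    - {"x":0.65,"y":-0.92,"z":0,"wx":0,"wy":0,"wz":0}
    - {"x":0.7,"y":-1,"z":0,"wx":0,"wy":0,"wz":0}

```text
time_s: 3.2
ee_pos: [0.5233, -0.1968, 0.2055]
tcp_rot: [-3.141, 0.0, 0.137]
contact_force: [0.5, -0.2, -0.2]
opening: 0.0942
gripper_force: 0.0
```

Emit:
apply_moves:
  targets:
    - {"x":0.05,"y":-0.1,"z":0,"wx":0,"wy":0,"wz":0}
    - {"x":0.1,"y":-0.25,"z":0,"wx":0,"wy":0,"wz":0}
    - {"x":0.2,"y":-0.4,"z":0,"wx":0,"wy":0,"wz":0}
    - {"x":0.25,"y":-0.55,"z":0,"wx":0,"wy":0,"wz":0}
    - {"x":0.3,"y":-0.7,"z":0,"wx":0,"wy":0,"wz":0}
    - {"x":0.33,"y":-0.8,"z":0,"wx":0,"wy":0,"wz":0}
    - {"x":0.35,"y":-0.85,"z":0,"wx":0,"wy":0,"wz":0}
    - {"x":0.35,"y":-0.85,"z":0,"wx":0,"wy":0,"wz":0}

```text
time_s: 4.2
ee_pos: [0.5579, -0.0644, 0.2055]
tcp_rot: [3.141, -0.0, 0.137]
contact_force: [0.5, 0.5, -0.2]
opening: 0.0942
gripper_force: 0.0
```

```bash
python3 - <<'E'
from h import *
shot('wrist','w3')
r,s=rel([.65,-.054,.205]);print(r,s['ee_pos'],s['tcp_rot'],s['qpos'],s['time_s'])
print(proj('w3',[.65,-.054,.134]),proj('w3',[.65,-.054,.084]))
E
```

```text
[0.619 0.01  0.003] [ 0.55777563 -0.0651323   0.20549536] [3.14100413e+00 1.20028843e-04 1.36016957e-01] [ 0.00187881  0.50191347  0.09596269  1.77064671 -0.05946902  0.87183408
 -1.31042415] 4.25
[324.60300393 111.78767355] [323.91357689 115.51954301]
```

View pics/w3.png

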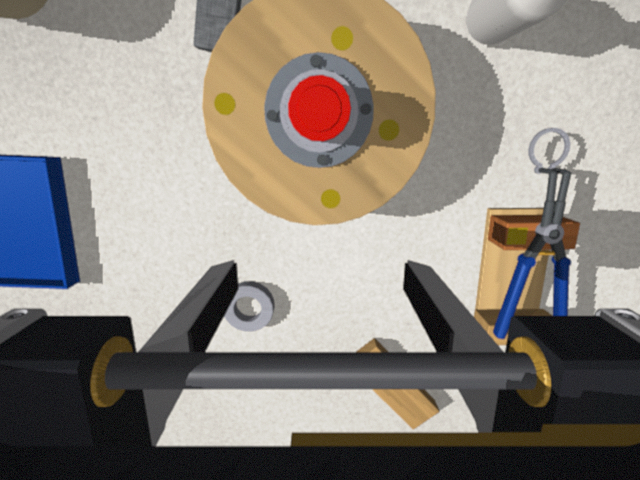

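The wrist view shows the cap at (319,108), flange circle at (319,109), ply edges at u 203 and 435 and v 224, and the plier ring at (549,149).

```bash
python3 - <<'E'
from h import *
i=cv2.imread('pics/w3.png').astype(int);b,g,r=i[...,0],i[...,1],i[...,2]
m=((r>100)&(g<60)&(b<60)).astype(np.uint8);m[:60]=0;m[160:]=0
c=max(cv2.findContours(m,cv2.RETR_EXTERNAL,cv2.CHAIN_APPROX_NONE)[0],key=len)
(u,v),rr=cv2.minEnclosingCircle(c);print('cap',u,v,rr,ray('w3',u,v,.132),np.linalg.norm(ray('w3',u+rr,v,.132)-ray('w3',u-rr,v,.132)))
for u,v,z in((319,109,.084),((203.5+435)/2,104,.078)):print(ray('w3',u,v,z))
print('ply bottom',ray('w3',320,224,.078),'side',ray('w3',203.5,105,.078),ray('w3',435,105,.078))
print('ring',ray('w3',549.5,149,.03),'pivot',ray('w3',551,233,.062))
print(rel([.65,-.053,.205])[0])
E
```

```text
cap 319.17620849609375 107.94731140136719 32.57756042480469 [ 0.65212349 -0.0498845   0.132     ] 0.04561552587457266
[ 0.65455538 -0.04921852  0.084     ]
[ 0.65894811 -0.04880238  0.078     ]
ply bottom [ 0.55490836 -0.06383335  0.078     ] side [0.64469055 0.04831946 0.078     ] [ 0.67161654 -0.14610371  0.078     ]
ring [ 0.65213565 -0.28498874  0.03      ] pivot [ 0.57290282 -0.2908601   0.062     ]
[0.62  0.003 0.003]
```

```bash
python3 - <<'E'
from h import *
s=manip.get_state();M=R.from_euler('xyz',s['tcp_rot']).as_matrix()
for y in(-.047,0,.047):print(proj('w3',s['ee_pos']+M@[0,y,0]),proj('w3',s['ee_pos']+M@[0,y,-.019]))
d=np.load('pics/w3.npz');T=d['T'];print(M.T@(-T[:3,:3].T@T[:3,3]-s['ee_pos']),d['K'])
crop('w3','w3c',140,220,360,160,2.2)
E
```

```text
[239.75465112 276.49717439] [231.29191134 291.39415808]
[322.63646951 276.66401777] [322.83668642 291.58135225]
[405.54759568 276.83092015] [414.41721736 291.76861953]
[ 0.07799054 -0.00124034 -0.17924184] [[341.3270599    0.         320.29313366]
 [  0.         341.3270599  228.08646943]
 [  0.           0.           1.        ]]
```

View pics/w3c.png

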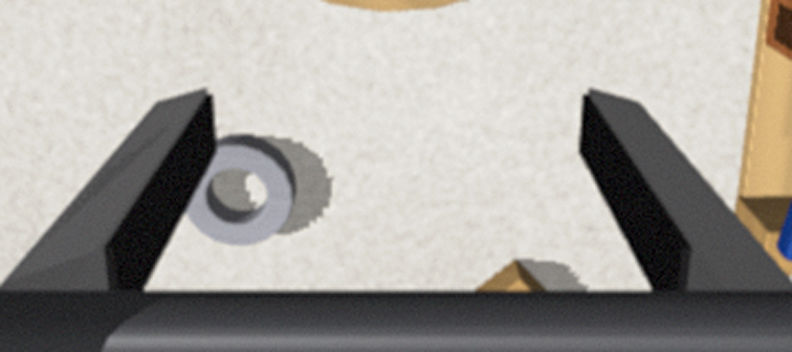

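Emit:
apply_moves:
  targets:
    - {"x":0.1,"y":0,"z":0,"wx":0,"wy":0,"wz":0}
    - {"x":0.25,"y":0,"z":0,"wx":0,"wy":0,"wz":0}
    - {"x":0.42,"y":0,"z":0,"wx":0,"wy":0,"wz":0}
    - {"x":0.56,"y":0,"z":0.1,"wx":0,"wy":0,"wz":0}
    - {"x":0.63,"y":0,"z":0.25,"wx":0,"wy":0,"wz":0}
    - {"x":0.63,"y":0,"z":0.42,"wx":0,"wy":0,"wz":0}
    - {"x":0.63,"y":0,"z":0.58,"wx":0,"wy":0,"wz":0}
    - {"x":0.63,"y":0,"z":0.67,"wx":0,"wy":0,"wz":0}

```text
time_s: 5.25
ee_pos: [0.6506, -0.0529, 0.1036]
tcp_rot: [3.141, 0.002, 0.135]
contact_force: [0.1, -0.4, 1.1]
opening: 0.0939
gripper_force: 0.0
```

Emit:
apply_moves:
  targets:
    - {"x":0,"y":0,"z":0,"wx":0,"wy":0,"wz":0}
    - {"x":0,"y":0,"z":0,"wx":0,"wy":0,"wz":0}
    - {"x":0,"y":0,"z":0,"wx":0,"wy":0,"wz":0}
    - {"x":0,"y":0,"z":0,"wx":0,"wy":0,"wz":0}
    - {"x":0,"y":0,"z":0,"wx":0,"wy":0,"wz":0}
    - {"x":0,"y":0,"z":0,"wx":0,"wy":0,"wz":0}
    - {"x":0,"y":0,"z":0,"wx":0,"wy":0,"wz":0}
    - {"x":0,"y":0,"z":0,"wx":0,"wy":0,"wz":0}
  claw: -1
  squeeze: 10

```text
time_s: 6.25
ee_pos: [0.6516, -0.0514, 0.1053]
tcp_rot: [-3.142, -0.0, 0.137]
contact_force: [-0.1, -0.2, 3.5]
opening: 0.0454
gripper_force: 10.0
```

Emit:
apply_moves:
  targets:
    - {"x":0,"y":0,"z":-0.1,"wx":0,"wy":0,"wz":0}
    - {"x":0,"y":0,"z":-0.22,"wx":0,"wy":0,"wz":0}
    - {"x":0,"y":-0.03,"z":-0.35,"wx":0,"wy":0,"wz":0}
    - {"x":-0.04,"y":-0.12,"z":-0.45,"wx":0,"wy":0,"wz":0}
    - {"x":-0.1,"y":-0.25,"z":-0.5,"wx":0,"wy":0,"wz":0}
    - {"x":-0.15,"y":-0.42,"z":-0.5,"wx":0,"wy":0,"wz":0}
    - {"x":-0.2,"y":-0.6,"z":-0.5,"wx":0,"wy":0,"wz":0}
    - {"x":-0.25,"y":-0.8,"z":-0.5,"wx":0,"wy":0,"wz":0}

```text
time_s: 7.25
ee_pos: [0.5962, 0.0643, 0.18]
tcp_rot: [-3.141, 0.001, 0.138]
contact_force: [-0.1, 1.1, -0.0]
opening: 0.0452
gripper_force: 10.0
```

Emit:
apply_moves:
  targets:
    - {"x":-0.05,"y":-0.16,"z":0,"wx":0,"wy":0,"wz":0}
    - {"x":-0.1,"y":-0.32,"z":0,"wx":0,"wy":0,"wz":0}
    - {"x":-0.15,"y":-0.48,"z":0,"wx":0,"wy":0,"wz":0}
    - {"x":-0.2,"y":-0.62,"z":0,"wx":0,"wy":0,"wz":0}
    - {"x":-0.25,"y":-0.74,"z":0,"wx":0,"wy":0,"wz":0}
    - {"x":-0.3,"y":-0.86,"z":0,"wx":0,"wy":0,"wz":0}
    - {"x":-0.35,"y":-0.94,"z":0,"wx":0,"wy":0,"wz":0}
    - {"x":-0.4,"y":-1,"z":0,"wx":0,"wy":0,"wz":0}

```text
time_s: 8.25
ee_pos: [0.5175, 0.2032, 0.18]
tcp_rot: [3.141, 0.0, 0.137]
contact_force: [-0.4, -0.5, -1.5]
opening: 0.0449
gripper_force: 10.0
```

Emit:
apply_moves:
  targets:
    - {"x":-0.03,"y":-0.1,"z":0,"wx":0,"wy":0,"wz":0}
    - {"x":-0.06,"y":-0.25,"z":0,"wx":0,"wy":0,"wz":0}
    - {"x":-0.09,"y":-0.4,"z":0,"wx":0,"wy":0,"wz":0}
    - {"x":-0.1,"y":-0.52,"z":0.05,"wx":0,"wy":0,"wz":0}
    - {"x":-0.1,"y":-0.61,"z":0.15,"wx":0,"wy":0,"wz":0}
    - {"x":-0.1,"y":-0.61,"z":0.3,"wx":0,"wy":0,"wz":0}
    - {"x":-0.1,"y":-0.61,"z":0.45,"wx":0,"wy":0,"wz":0}
    - {"x":-0.1,"y":-0.61,"z":0.55,"wx":0,"wy":0,"wz":0}

```text
time_s: 9.25
ee_pos: [0.4902, 0.2906, 0.0955]
tcp_rot: [3.14, 0.002, 0.136]
contact_force: [0.3, 0.2, 0.4]
opening: 0.0452
gripper_force: 10.0
```

```bash
python3 - <<'E'
from h import *
shot('top','t2');shot('side','s2')
r,s=rel([.49,.292,.016]);print(r,s['ee_pos'],s['tcp_rot'],s['qpos'],s['time_s'],s['opening'])
a=cv2.imread('pics/t2.png')[160:340,130:430];b=cv2.imread('pics/s2.png')[200:420,150:400]
a=cv2.resize(a,(400,240));b=cv2.resize(b,(400,352));o=np.zeros((352,800,3),np.uint8);o[:240,:400]=a;o[:,400:]=b;cv2.imwrite('pics/m2.png',o)
E
```

```text
[ 0.006 -0.012  0.529] [0.48960827 0.29026146 0.09535188] [3.13968115 0.00348003 0.13624262] [-0.63950609  0.66156633  0.08524295  1.84630471 -0.08710669  0.64127116
 -1.93666377] 9.35 0.044838001012068855
```

View pics/m2.png

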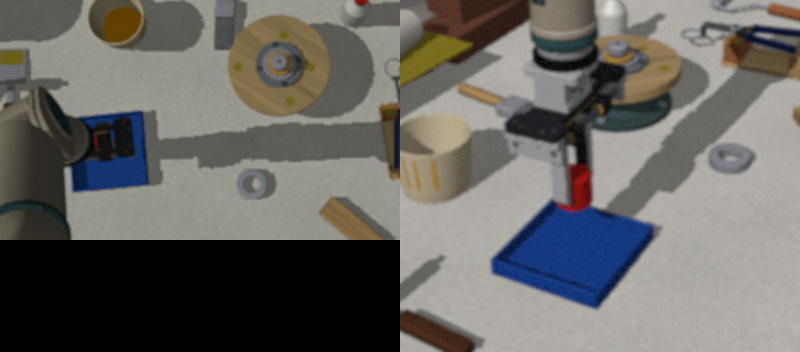

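Composite: the cap is held upright over the tray at (575,188) in the side half, and the stub is bare at (279,62) in the top half. Next I lower it and let go.

Emit:
apply_moves:
  targets:
    - {"x":0,"y":0,"z":0.1,"wx":0,"wy":0,"wz":0}
    - {"x":0,"y":0,"z":0.24,"wx":0,"wy":0,"wz":0}
    - {"x":0,"y":0,"z":0.37,"wx":0,"wy":0,"wz":0}
    - {"x":0,"y":0,"z":0.45,"wx":0,"wy":0,"wz":0}
    - {"x":0,"y":0,"z":0.5,"wx":0,"wy":0,"wz":0}
    - {"x":0,"y":0,"z":0.52,"wx":0,"wy":0,"wz":0}
    - {"x":0,"y":0,"z":0.53,"wx":0,"wy":0,"wz":0}
    - {"x":0,"y":0,"z":0.53,"wx":0,"wy":0,"wz":0}

```text
time_s: 10.35
ee_pos: [0.491, 0.2914, 0.0184]
tcp_rot: [-3.141, -0.001, 0.137]
contact_force: [0.0, -1.1, -1.4]
opening: 0.0451
gripper_force: 10.0
```

Emit:
apply_moves:
  targets:
    - {"x":0,"y":0,"z":0.01,"wx":0,"wy":0,"wz":0}
    - {"x":0,"y":0,"z":0.01,"wx":0,"wy":0,"wz":0}
    - {"x":0,"y":0,"z":0.01,"wx":0,"wy":0,"wz":0}
    - {"x":0,"y":0,"z":0.01,"wx":0,"wy":0,"wz":0}
    - {"x":0,"y":0,"z":0.01,"wx":0,"wy":0,"wz":0}
    - {"x":0,"y":0,"z":0,"wx":0,"wy":0,"wz":0}
    - {"x":0,"y":0,"z":-0.1,"wx":0,"wy":0,"wz":0}
    - {"x":0,"y":0,"z":-0.25,"wx":0,"wy":0,"wz":0}
  claw: 0.5

```text
time_s: 11.35
ee_pos: [0.4905, 0.2911, 0.0563]
tcp_rot: [3.141, 0.001, 0.137]
contact_force: [-0.0, 0.3, 0.2]
opening: 0.0704
gripper_force: 0.0
```

Emit:
apply_moves:
  targets:
    - {"x":0,"y":0,"z":-0.15,"wx":0,"wy":0,"wz":0}
    - {"x":0,"y":0,"z":-0.3,"wx":0,"wy":0,"wz":0}
    - {"x":0,"y":0.03,"z":-0.5,"wx":0,"wy":0,"wz":0}
    - {"x":0,"y":0.12,"z":-0.7,"wx":0,"wy":0,"wz":0}
    - {"x":0,"y":0.25,"z":-0.85,"wx":0,"wy":0,"wz":0}
    - {"x":0,"y":0.45,"z":-0.92,"wx":0,"wy":0,"wz":0}
    - {"x":0,"y":0.65,"z":-0.95,"wx":0,"wy":0,"wz":0}
    - {"x":0,"y":0.85,"z":-0.95,"wx":0,"wy":0,"wz":0}

```text
time_s: 12.35
ee_pos: [0.5086, 0.1641, 0.1997]
tcp_rot: [-3.141, -0.002, 0.137]
contact_force: [0.8, -0.6, -0.3]
opening: 0.0708
gripper_force: 0.0
```

```bash
python3 - <<'E'
from h import *
shot('top','t3');shot('side','s3')
for t,z in((.505,-.3045),):r,s=rel([.5105,-.3045,.19]);print(r,s['ee_pos'],s['tcp_rot'],s['qpos'],s['time_s'],s['opening'])
a=cv2.imread('pics/t3.png')[230:320,160:260];b=cv2.imread('pics/s3.png')[310:400,200:320]
a=cv2.resize(a,(400,360));b=cv2.resize(b,(400,300));o=np.zeros((360,800,3),np.uint8);o[:,:400]=a;o[:300,400:]=b;cv2.imwrite('pics/m3.png',o)
i=cv2.imread('pics/t3.png').astype(int);b,g,r=i[...,0],i[...,1],i[...,2]
v,u=np.nonzero((r>100)&(g<60)&(b<60)&(np.indices(r.shape)[1]<260));print(len(u),u.mean(),v.mean(),ray('top0',u.mean(),v.mean(),.04))
E
```

```text
[-0.394  3.078  0.067] [0.50883124 0.1609225  0.19927108] [ 3.13981040e+00 -1.26979300e-03  1.30915361e-01] [-0.43541891  0.47088802  0.10913739  1.85264531 -0.06485289  0.82064033
 -1.73375772] 12.45 0.0704947939755243
0 nan nan [nan nan nan]<stdin>:7: RuntimeWarning: Mean of empty slice.
  ret = ret.dtype.type(ret / rcount)
```

View pics/m3.png

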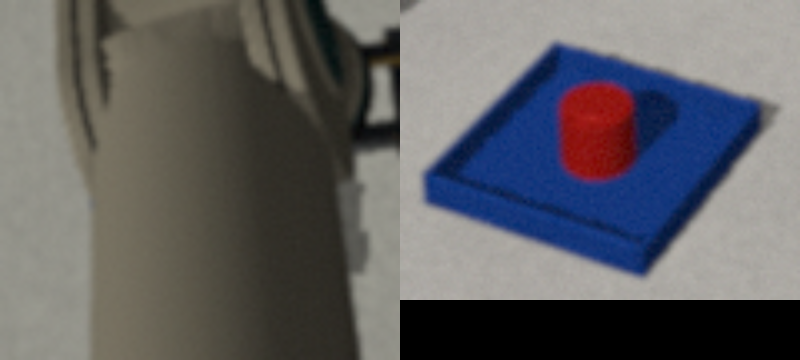

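The cap stands upright in the middle of the tray, at (597,130) in the right half. Now to the pliers.

Emit:
apply_moves:
  targets:
    - {"x":-0.02,"y":0.08,"z":0,"wx":0,"wy":0,"wz":0}
    - {"x":-0.04,"y":0.2,"z":0,"wx":0,"wy":0,"wz":0}
    - {"x":-0.06,"y":0.34,"z":0,"wx":0,"wy":0,"wz":0}
    - {"x":-0.08,"y":0.48,"z":0,"wx":0,"wy":0,"wz":0}
    - {"x":-0.1,"y":0.61,"z":0,"wx":0,"wy":0,"wz":0}
    - {"x":-0.11,"y":0.74,"z":0,"wx":0,"wy":0,"wz":0}
    - {"x":-0.12,"y":0.87,"z":0,"wx":0,"wy":0,"wz":0}
    - {"x":-0.13,"y":1,"z":0,"wx":0,"wy":0,"wz":0}
  claw: 1

```text
time_s: 13.45
ee_pos: [0.5089, 0.0127, 0.198]
tcp_rot: [3.141, 0.0, 0.137]
contact_force: [0.5, 0.2, -0.6]
opening: 0.0939
gripper_force: 0.0
```

Emit:
apply_moves:
  targets:
    - {"x":-0.02,"y":0.13,"z":0,"wx":0,"wy":0,"wz":0}
    - {"x":-0.04,"y":0.26,"z":0,"wx":0,"wy":0,"wz":0}
    - {"x":-0.06,"y":0.39,"z":0,"wx":0,"wy":0,"wz":0}
    - {"x":-0.08,"y":0.52,"z":0,"wx":0,"wy":0,"wz":0}
    - {"x":-0.1,"y":0.64,"z":0,"wx":0,"wy":0,"wz":0}
    - {"x":-0.11,"y":0.76,"z":0,"wx":0,"wy":0,"wz":0}
    - {"x":-0.12,"y":0.88,"z":0,"wx":0,"wy":0,"wz":0}
    - {"x":-0.13,"y":1,"z":0,"wx":0,"wy":0,"wz":0}

```text
time_s: 14.45
ee_pos: [0.5105, -0.1387, 0.198]
tcp_rot: [-3.142, -0.0, 0.137]
contact_force: [0.6, -1.5, 0.1]
opening: 0.0944
gripper_force: 0.0
```

Emit:
apply_moves:
  targets:
    - {"x":-0.02,"y":0.13,"z":0,"wx":0,"wy":0,"wz":0}
    - {"x":-0.04,"y":0.26,"z":0,"wx":0,"wy":0,"wz":0}
    - {"x":-0.06,"y":0.39,"z":0,"wx":0,"wy":0,"wz":0}
    - {"x":-0.08,"y":0.52,"z":0,"wx":0,"wy":0,"wz":0}
    - {"x":-0.1,"y":0.66,"z":0,"wx":0,"wy":0,"wz":0}
    - {"x":-0.11,"y":0.8,"z":0,"wx":0,"wy":0,"wz":0}
    - {"x":-0.12,"y":0.9,"z":0,"wx":0,"wy":0,"wz":0}
    - {"x":-0.13,"y":1,"z":0,"wx":0,"wy":0,"wz":0}

```text
time_s: 15.45
ee_pos: [0.5116, -0.2896, 0.1979]
tcp_rot: [-3.141, -0.0, 0.137]
contact_force: [0.2, 0.3, 0.2]
opening: 0.0941
gripper_force: 0.0
```

```bash
python3 - <<'E'
from h import *
r,s=rel([.5105,-.3043,.035]);print(r,s['ee_pos'],s['tcp_rot'],s['qpos'],s['time_s'],s['opening'])
E
```

```text
[-0.02   0.096  1.086] [ 0.51158289 -0.28963665  0.19789487] [-3.14127609e+00 -2.44314072e-06  1.36885435e-01] [ 0.3863715   0.54909341  0.12632271  1.70791764 -0.08504428  0.8900933
 -0.88601839] 15.45 0.09409630290010684
```

Emit:
apply_moves:
  targets:
    - {"x":-0.01,"y":0.05,"z":0.08,"wx":0,"wy":0,"wz":0}
    - {"x":-0.02,"y":0.09,"z":0.2,"wx":0,"wy":0,"wz":0}
    - {"x":-0.02,"y":0.09,"z":0.35,"wx":0,"wy":0,"wz":0}
    - {"x":-0.02,"y":0.09,"z":0.5,"wx":0,"wy":0,"wz":0}
    - {"x":-0.02,"y":0.09,"z":0.65,"wx":0,"wy":0,"wz":0}
    - {"x":-0.02,"y":0.09,"z":0.8,"wx":0,"wy":0,"wz":0}
    - {"x":-0.02,"y":0.09,"z":0.92,"wx":0,"wy":0,"wz":0}
    - {"x":-0.02,"y":0.09,"z":1,"wx":0,"wy":0,"wz":0}

```text
time_s: 16.45
ee_pos: [0.5098, -0.302, 0.0464]
tcp_rot: [-3.14, 0.001, 0.137]
contact_force: [-0.5, -0.9, 0.1]
opening: 0.0939
gripper_force: 0.0
```

Emit:
apply_moves:
  targets:
    - {"x":0,"y":0,"z":0.05,"wx":0,"wy":0,"wz":0}
    - {"x":0,"y":0,"z":0.085,"wx":0,"wy":0,"wz":0}
    - {"x":0,"y":0,"z":0.085,"wx":0,"wy":0,"wz":0}
    - {"x":0,"y":0,"z":0.085,"wx":0,"wy":0,"wz":0}
    - {"x":0,"y":0,"z":0.085,"wx":0,"wy":0,"wz":0}
    - {"x":0,"y":0,"z":0.085,"wx":0,"wy":0,"wz":0}
    - {"x":0,"y":0,"z":0.085,"wx":0,"wy":0,"wz":0}
    - {"x":0,"y":0,"z":0.085,"wx":0,"wy":0,"wz":0}

```text
time_s: 17.45
ee_pos: [0.5104, -0.3026, 0.0353]
tcp_rot: [3.142, -0.0, 0.137]
contact_force: [0.5, -0.6, 0.2]
opening: 0.0942
gripper_force: 0.0
```

Emit:
apply_moves:
  targets:
    - {"x":0,"y":0,"z":0,"wx":0,"wy":0,"wz":0}
    - {"x":0,"y":0,"z":0,"wx":0,"wy":0,"wz":0}
    - {"x":0,"y":0,"z":0,"wx":0,"wy":0,"wz":0}
    - {"x":0,"y":0,"z":0,"wx":0,"wy":0,"wz":0}
    - {"x":0,"y":0,"z":0,"wx":0,"wy":0,"wz":0}
    - {"x":0,"y":0,"z":0,"wx":0,"wy":0,"wz":0}
    - {"x":0,"y":0,"z":0,"wx":0,"wy":0,"wz":0}
    - {"x":0,"y":0,"z":0,"wx":0,"wy":0,"wz":0}
  claw: -1
  squeeze: 22

```text
time_s: 18.45
ee_pos: [0.51, -0.3028, 0.0352]
tcp_rot: [-3.142, 0.0, 0.136]
contact_force: [-1.6, -1.1, 1.9]
opening: 0.0347
gripper_force: 21.9
```

Emit:
apply_moves:
  targets:
    - {"x":0,"y":0,"z":-0.05,"wx":0,"wy":0,"wz":0}
    - {"x":0,"y":0,"z":-0.13,"wx":0,"wy":0,"wz":0}
    - {"x":0,"y":0,"z":-0.24,"wx":0,"wy":0,"wz":0}
    - {"x":0,"y":0,"z":-0.38,"wx":0,"wy":0,"wz":0}
    - {"x":0,"y":0,"z":-0.52,"wx":0,"wy":0,"wz":0}
    - {"x":0,"y":0,"z":-0.66,"wx":0,"wy":0,"wz":0}
    - {"x":0,"y":0,"z":-0.76,"wx":0,"wy":0,"wz":0}
    - {"x":0,"y":0,"z":-0.8,"wx":0,"wy":0,"wz":0}

```text
time_s: 19.45
ee_pos: [0.5109, -0.3028, 0.1567]
tcp_rot: [3.14, -0.002, 0.137]
contact_force: [0.5, -0.7, -2.0]
opening: 0.0354
gripper_force: 21.9
```

```bash
python3 - <<'E'
from h import *
shot('wrist','w4')
s=manip.get_state();M=R.from_euler('xyz',s['tcp_rot']).as_matrix();print(s['ee_pos'],s['tcp_rot'],s['opening'],s['gripper_force'],s['time_s'])
rc=s['ee_pos']+M@[.143,0,-.019+.024];print('ring nominal',rc,proj('w4',rc))
t=np.array([.652,-.0515]);d=t-rc[:2];print('to stub',(M.T@[*d,0])/.15)
E
```

```text
[ 0.51091569 -0.30285779  0.15671245] [ 3.14050086e+00 -1.63004738e-03  1.36771828e-01] 0.03503238404286171 21.943389773368835 19.5
ring nominal [ 0.65258888 -0.28336466  0.15194555] [321.8527149 -10.2038485]
to stub [ 2.06868992e-01 -1.53186372e+00 -1.33527128e-03]
```

View pics/w4.png

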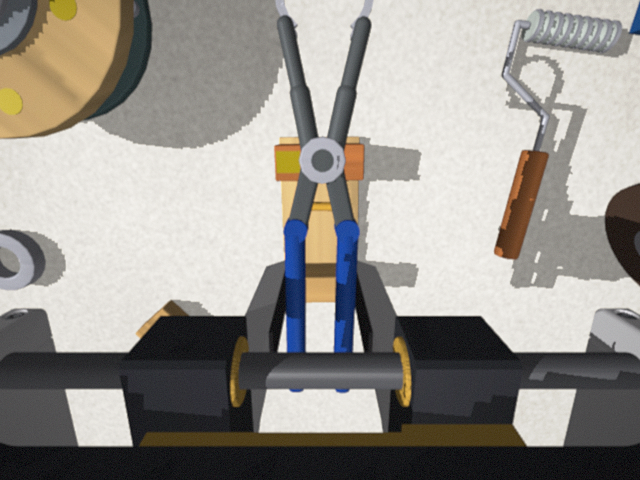

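The wrist view shows the pliers gripped straight, pivot at (322,160), jaw tips at (285,18) and (365,18), rest empty below. The ring is just out of view at the top. From here I measure by code only.

Emit:
apply_moves:
  targets:
    - {"x":0.02,"y":-0.05,"z":0,"wx":0,"wy":0,"wz":0}
    - {"x":0.06,"y":-0.12,"z":0,"wx":0,"wy":0,"wz":0}
    - {"x":0.1,"y":-0.2,"z":0,"wx":0,"wy":0,"wz":0}
    - {"x":0.14,"y":-0.28,"z":0,"wx":0,"wy":0,"wz":0}
    - {"x":0.18,"y":-0.36,"z":0,"wx":0,"wy":0,"wz":0}
    - {"x":0.21,"y":-0.44,"z":0,"wx":0,"wy":0,"wz":0}
    - {"x":0.24,"y":-0.52,"z":0,"wx":0,"wy":0,"wz":0}
    - {"x":0.27,"y":-0.6,"z":0,"wx":0,"wy":0,"wz":0}

```text
time_s: 20.5
ee_pos: [0.5384, -0.2071, 0.1553]
tcp_rot: [3.142, -0.0, 0.137]
contact_force: [0.3, -0.5, -2.7]
opening: 0.0351
gripper_force: 21.9
```

Emit:
apply_moves:
  targets:
    - {"x":0.04,"y":-0.08,"z":0,"wx":0,"wy":0,"wz":0}
    - {"x":0.08,"y":-0.18,"z":0,"wx":0,"wy":0,"wz":0}
    - {"x":0.12,"y":-0.28,"z":0,"wx":0,"wy":0,"wz":0}
    - {"x":0.16,"y":-0.38,"z":0,"wx":0,"wy":0,"wz":0}
    - {"x":0.2,"y":-0.48,"z":0,"wx":0,"wy":0,"wz":0}
    - {"x":0.24,"y":-0.56,"z":0,"wx":0,"wy":0,"wz":0}
    - {"x":0.27,"y":-0.6,"z":0,"wx":0,"wy":0,"wz":0}
    - {"x":0.27,"y":-0.6,"z":0,"wx":0,"wy":0,"wz":0}

```text
time_s: 21.5
ee_pos: [0.5665, -0.1128, 0.1552]
tcp_rot: [3.142, -0.0, 0.138]
contact_force: [-0.1, -0.4, -2.3]
opening: 0.0354
gripper_force: 21.9
```

```bash
cat >> h.py <<'E'
def circ(f,u0,v0,lo,hi,a0=0,a1=360,dark=None):
    "robust ellipse fit of strongest radial edge between radii lo..hi px about (u0,v0)"
    g=cv2.cvtColor(cv2.imread(f'pics/{f}.png'),cv2.COLOR_BGR2GRAY).astype(np.float32);g=cv2.GaussianBlur(g,(0,0),1)
    r=np.arange(lo,hi,.25);P=[]
    for a in np.deg2rad(np.arange(a0,a1,3)):
        l=cv2.remap(g,(u0+r*np.cos(a)).astype(np.float32)[None],(v0+r*np.sin(a)).astype(np.float32)[None],1)[0]
        d=np.gradient(l);d=np.abs(d) if dark is None else d*dark;k=d.argmax()
        if d[k]>1:P.append((u0+r[k]*np.cos(a),v0+r[k]*np.sin(a)))
    P=np.array(P,np.float32);Q=P
    for _ in range(6):
        x,y=Q.T;s=np.linalg.lstsq(np.c_[2*x,2*y,np.ones(len(x))],x*x+y*y,rcond=None)[0];rad=np.sqrt(s[2]+s[0]**2+s[1]**2)
        e=np.hypot(P[:,0]-s[0],P[:,1]-s[1])-rad;Q=P[abs(e)<max(1.,1.5*np.median(abs(e)))]
    return s[0],s[1],rad,len(Q),len(P),np.median(abs(e))
E
python3 - <<'E'
from h import *
shot('wrist','w5')
s=manip.get_state();M=R.from_euler('xyz',s['tcp_rot']).as_matrix();print(s['ee_pos'],s['tcp_rot'],s['time_s'],s['opening'])
ax=np.array([.652,-.0515])
print('pivot pred',proj('w5',s['ee_pos']+M@[.066,0,-.019-.009]),proj('w5',s['ee_pos']+M@[.062,0,-.028]))
for nm,z,D in(('ply',.078,.2),('flange',.084,.092),('bearing',.087,.065),('washer',.094,.047),('stub',.112,.027),('stub2',.109,.033)):
    q=proj('w5',[*ax,z]);rp=np.linalg.norm(proj('w5',[ax[0]+D/2,ax[1],z])-q)
    w=max(5,.12*rp)
    for dk in(1,-1):
        c=circ('w5',*q,rp-w,rp+w,dark=dk);print(nm,dk,'pred',q.round(1),rp.round(1),'fit',np.round(c,2),ray('w5',c[0],c[1],z)[:2].round(4))
pp=proj('w5',s['ee_pos']+M@[.066,0,-.028])
for lo,hi in((7,11),(10,17)):print('piv',np.round(circ('w5',322,160,lo,hi),2))
E
```

```text
[ 0.56612225 -0.11354237  0.15522131] [3.14115138e+00 7.83427739e-05 1.36652053e-01] 21.55 0.0350803604682895
pivot pred [323.38089351 162.91132432] [323.34475989 172.14141389]
ply 1 pred [252.5 111.5] 165.0 fit [256.39 126.18 157.23  17.    26.     5.09] [ 0.6424 -0.0551]
ply -1 pred [252.5 111.5] 165.0 fit [255.76 109.13 159.16  14.    22.     7.67] [ 0.6539 -0.0536]
flange 1 pred [250.9 111. ] 73.1 fit [251.94 105.21  70.06  75.   119.     1.14] [ 0.6559 -0.0519]
flange -1 pred [250.9 111. ] 73.1 fit [271.4  108.58  61.28  23.    38.     3.15] [ 0.6555 -0.0655]
bearing 1 pred [250.  110.7] 51.5 fit [251.98 110.26  49.71  50.    83.     0.87] [ 0.6525 -0.0528]
bearing -1 pred [250.  110.7] 51.5 fit [248.75 106.71  50.25  80.   120.     0.89] [ 0.6545 -0.0504]
washer 1 pred [247.9 110. ] 38.0 fit [246.18 111.89  37.04  54.    72.     2.76] [ 0.6507 -0.0504]
washer -1 pred [247.9 110. ] 38.0 fit [242.86 109.59  36.54  36.    64.     0.81] [ 0.6518 -0.0481]
stub 1 pred [241.9 108. ] 23.4 fit [242.73 109.17  26.15  67.    86.     0.6 ] [ 0.6514 -0.052 ]
stub -1 pred [241.9 108. ] 23.4 fit [2.3688e+02 1.0762e+02 2.3300e+01 9.0000e+01 9.9000e+01 2.3000e-01] [ 0.6518 -0.0484]
stub2 1 pred [243.  108.4] 28.3 fit [242.69 108.66  26.08  61.    96.     0.86] [ 0.6518 -0.0513]
stub2 -1 pred [243.  108.4] 28.3 fit [240.01 108.6   26.16  46.    78.     0.66] [ 0.6516 -0.0497]
piv [3.2200e+02 1.6001e+02 1.0630e+01 1.2000e+02 1.2000e+02 1.2000e-01]
piv [3.2210e+02 1.6024e+02 1.1240e+01 1.2000e+02 1.2000e+02 2.5000e-01]
```

Emit:
apply_moves:
  targets:
    - {"x":-0.04,"y":-0.04,"z":0,"wx":0,"wy":0,"wz":0}
    - {"x":-0.11,"y":-0.12,"z":0,"wx":0,"wy":0,"wz":0}
    - {"x":-0.18,"y":-0.2,"z":0,"wx":0,"wy":0,"wz":0}
    - {"x":-0.25,"y":-0.27,"z":0,"wx":0,"wy":0,"wz":0}
    - {"x":-0.31,"y":-0.33,"z":0.02,"wx":0,"wy":0,"wz":0}
    - {"x":-0.33,"y":-0.35,"z":0.08,"wx":0,"wy":0,"wz":0}
    - {"x":-0.33,"y":-0.35,"z":0.14,"wx":0,"wy":0,"wz":0}
    - {"x":-0.33,"y":-0.35,"z":0.16,"wx":0,"wy":0,"wz":0}

```text
time_s: 22.55
ee_pos: [0.5098, -0.0683, 0.1303]
tcp_rot: [3.142, 0.001, 0.136]
contact_force: [0.3, 0.1, -1.7]
opening: 0.0351
gripper_force: 21.9
```

```bash
python3 - <<'E'
from h import *
shot('top','t6');shot('side','s6');shot('wrist','w6')
s=manip.get_state();M=R.from_euler('xyz',s['tcp_rot']).as_matrix();print(s['ee_pos'],s['tcp_rot'],s['time_s'],s['opening'],s['contact_force'])
rc=s['ee_pos']+M@[.143,0,-.019+.024];print('ring',rc)
for f in('t6','s6'):print(f,'ring',proj(f,rc),'stub',proj(f,[.6518,-.0490,.112]),'washer',proj(f,[.6518,-.049,.094]))
q=proj('t6',rc).astype(int);g=cv2.cvtColor(cv2.imread('pics/t6.png'),cv2.COLOR_BGR2GRAY)
print(q);print('\n'.join(' '.join('%3d'%v for v in r) for r in g[q[1]-14:q[1]+15,q[0]-14:q[0]+15]))
E
```

```text
[ 0.51005669 -0.06838869  0.13090628] [3.14143862e+00 2.78289491e-04 1.36151957e-01] 22.7 0.035042832718184036 [ 0.49542859 -0.62461025 -2.0113818 ]
ring [ 0.65173203 -0.04898001  0.12586648]
t6 ring [338.2086182  204.39121978] stub [338.02307323 205.45513335] washer [337.77879804 206.83438611]
s6 ring [285.06017758 222.06394144] stub [285.17698784 227.05486844] washer [285.35061097 233.48142259]
[338 204]
104 108 113 112 113 115 113 114 114 114 112 108 105 100 101 103 102 100 104 106 108 107 106 105 105 104 104 104 103
102 108 111 112 114 115 112 111 108 106  95  88  81  78  82  88  89  89  92  95  98  98  94  95 100 104 105 103 104
100 102 105 107 108 109 105 100  92  87  73  62  57  53  64  75  81  82  81  84  84  83  77  77  87 100 104 105 104
101  99 101 102 102  94  90  86  83  78  65  53  48  46  54  72  80  81  80  80  80  81  79  78  79  88  90  94  99
100 101  98  97  89  84  81  82  80  76  69  59  53  53  64  77  82  83  82  81  79  82  83  80  81  79  76  73  84
101 100  95  89  84  79  77  80  80  83  80  78  80  82  89  95  94  94  90  84  73  76  79  80  82  80  77  7
[... 1973 characters left out ...]
  46
 74  74  77  90  97 107 110 106 105  90  68  52  58  83  93  87  69  56  50  47  40  42  50  51  48  52  56  52  48
 80  83  80  82  88 101 107 111 110  98  80  60  55  87 106  99  79  59  53  44  33  38  52  51  46  53  54  51  51
 85  81  80  77  79  91 104 109 112 105  90  67  58  75  99  99  81  66  59  47  35  44  58  56  48  49  50  58  56
 87  81  82  78  79  86  95 103 108 111  96  75  58  59  82  89  79  67  63  47  37  50  63  63  57  50  50  56  54
 94  86  81  79  81  81  85  93 102 106 101  83  62  57  71  81  74  68  66  48  38  56  68  67  61  55  51  48  44
103  90  80  83  82  82  81  81  90  98 101  87  70  67  74  75  73  70  64  46  44  62  69  66  58  56  48  45  43
```

```bash
python3 - <<'E'
from h import *
ax=[.6518,-.049]
for nm,z,D in(('ply',.078,.2),('flange',.084,.092),('bearing',.087,.065),('washer',.094,.047),('stub',.112,.027),('stub33',.109,.033)):
    q=proj('t2',[*ax,z]);rp=np.linalg.norm(proj('t2',[ax[0]+D/2,ax[1],z])-q)
    for dk in(1,-1):
        c=circ('t2',q[0]+1.5,q[1]+.5,rp-max(2,.1*rp),rp+max(2,.1*rp),dark=dk);print(nm,dk,'pred',q.round(1),rp.round(1),'fit',np.round(c,2))
a,b=[cv2.cvtColor(cv2.imread(f'pics/{f}.png'),cv2.COLOR_BGR2GRAY).astype(int) for f in('t6','t2')]
print(np.abs(a-b)[150:175,300:380].mean(),'t2');q=(338,204)
S=lambda g:'\n'.join(' '.join('%3d'%v for v in r) for r in g[q[1]-14:q[1]+13,q[0]-13:q[0]+17])
print(S(b));print('diff');print(S(a-b))
E
```

```text
ply 1 pred [337.6 208. ] 37.5 fit [3.3871e+02 2.0908e+02 3.8160e+01 6.8000e+01 7.4000e+01 2.8000e-01]
ply -1 pred [337.6 208. ] 37.5 fit [3.3867e+02 2.0810e+02 3.7720e+01 4.5000e+01 5.2000e+01 2.5000e-01]
flange 1 pred [337.6 207.6] 17.4 fit [3.3983e+02 2.0799e+02 1.8240e+01 1.0700e+02 1.2000e+02 3.3000e-01]
flange -1 pred [337.6 207.6] 17.4 fit [3.4680e+02 2.1387e+02 6.9000e+00 9.0000e+00 9.0000e+00 2.4000e-01]
bearing 1 pred [337.7 207.4] 12.4 fit [3.3910e+02 2.0777e+02 1.4110e+01 1.1000e+01 1.2000e+01 1.0000e-01]
bearing -1 pred [337.7 207.4] 12.4 fit [3.3880e+02 2.0728e+02 1.2410e+01 1.1100e+02 1.1200e+02 2.2000e-01]
washer 1 pred [337.8 206.8] 9.0 fit [3.4453e+02 2.1274e+02 2.3100e+00 1.2000e+01 1.2000e+01 2.2000e-01]
washer -1 pred [337.8 206.8] 9.0 fit [335.07 207.05  10.59  16.    22.     0.4 ]
stub 1 pred [338.  205.5] 5.2 fit [3.4131e+02 2.0730e+02 5.2800e+00 1.8000e+01 1.8000e+01 1.3000e-01]
stub -1 pred [338.  205.5] 5.2 fit [3.3955e+02 2.0595e+02 4.7700e+00 7.2000e+01 7.2000e+01 2.0000e-01]
stub33 1 pred [338.  205.7] 6.4 fit [3.3995e+02 2.0953e+02 4.3400e+00 2.0000e+01 
[... 5921 characters left out ...]
  -1  -1  -4 -16 -33 -32 -15 -19 -25 -28 -24 -11  -5  -2  -1   2   3  -3 -17 -20 -12  -1   5  -4  -4
  0  -2  -3  -2  -3  -1  -2  -4 -26 -46 -55 -30 -12  -9 -11 -16 -18 -11 -14 -13  -9  -5  -7 -19 -19  -8   0  -7  -5 -16
 -2  -4   3  -5  -3  -2  -3  -5 -19 -41 -57 -47 -16  -1  -2 -18 -32 -38 -42 -46 -33 -17 -18 -24 -20  -8  -2 -12 -20 -26
  1  -3  -4  -3  -1  -3  -1   1  -8 -27 -52 -56 -21  -1  -7 -27 -48 -54 -58 -61 -42 -23 -32 -43 -27  -9  -7 -19 -34 -32
 -2  -3  -2  -2  -1  -2  -2   2  -3 -16 -43 -50 -27  -7  -7 -22 -38 -40 -45 -55 -47 -34 -44 -48 -28  -8  -4 -20 -36 -31
  0   0  -3  -2  -1  -2  -4  -1   1 -14 -36 -49 -44 -20 -15 -24 -30 -33 -46 -65 -57 -44 -38 -25 -20 -18 -19 -31 -34 -25
```

By code: the stub reads +1.5 px from its prediction in the top view and the ring +1.9 px, so they agree within about 1 mm. I'll go down slowly while watching the force.

Emit:
apply_moves:
  targets:
    - {"x":0,"y":-0.003,"z":0.02,"wx":0,"wy":0,"wz":0}
    - {"x":0,"y":-0.003,"z":0.04,"wx":0,"wy":0,"wz":0}
    - {"x":0,"y":-0.003,"z":0.06,"wx":0,"wy":0,"wz":0}
    - {"x":0,"y":-0.003,"z":0.08,"wx":0,"wy":0,"wz":0}
    - {"x":0,"y":-0.003,"z":0.1,"wx":0,"wy":0,"wz":0}
    - {"x":0,"y":-0.003,"z":0.12,"wx":0,"wy":0,"wz":0}
    - {"x":0,"y":-0.003,"z":0.13,"wx":0,"wy":0,"wz":0}
    - {"x":0,"y":-0.003,"z":0.13,"wx":0,"wy":0,"wz":0}

```text
time_s: 23.7
ee_pos: [0.5097, -0.0675, 0.1116]
tcp_rot: [-3.142, 0.0, 0.137]
contact_force: [1.0, 1.0, -2.6]
opening: 0.035
gripper_force: 21.9
```

```bash
python3 - <<'E'
from h import *
shot('wrist','w7');s=manip.get_state();print(s['ee_pos'],s['tcp_rot'],s['time_s'],s['opening'],s['contact_force'],s['wrist_torque'])
for f in('w5','w6','w7'):print(f,np.round(circ(f,322,160,7,11),2))
E
```

```text
[ 0.50984948 -0.06754952  0.11172549] [ 3.14158879e+00 -2.14455080e-05  1.36740069e-01] 23.75 0.03496986582346703 [ 0.65735186  0.31367686 -0.89065564] [ 0.03187301  0.10389549 -0.0975952 ]
w5 [3.2200e+02 1.6001e+02 1.0630e+01 1.2000e+02 1.2000e+02 1.2000e-01]
w6 [3.2201e+02 1.6001e+02 1.0630e+01 1.2000e+02 1.2000e+02 1.3000e-01]
w7 [3.2200e+02 1.6002e+02 1.0620e+01 1.2000e+02 1.2000e+02 1.3000e-01]
```

Emit:
apply_moves:
  targets:
    - {"x":0,"y":0,"z":0.01,"wx":0,"wy":0,"wz":0}
    - {"x":0,"y":0,"z":0.02,"wx":0,"wy":0,"wz":0}
    - {"x":0,"y":0,"z":0.03,"wx":0,"wy":0,"wz":0}
    - {"x":0,"y":0,"z":0.04,"wx":0,"wy":0,"wz":0}
    - {"x":0,"y":0,"z":0.05,"wx":0,"wy":0,"wz":0}
    - {"x":0,"y":0,"z":0.06,"wx":0,"wy":0,"wz":0}
    - {"x":0,"y":0,"z":0.06,"wx":0,"wy":0,"wz":0}
    - {"x":0,"y":0,"z":0.06,"wx":0,"wy":0,"wz":0}

```text
time_s: 24.75
ee_pos: [0.5098, -0.0676, 0.1028]
tcp_rot: [3.142, -0.0, 0.137]
contact_force: [-0.2, -0.3, -2.3]
opening: 0.0349
gripper_force: 21.9
```

```bash
python3 - <<'E'
from h import *
shot('wrist','w8');s=manip.get_state();print(s['ee_pos'],s['tcp_rot'],s['time_s'],s['opening'],s['contact_force'],s['wrist_torque'])
for f in('w8',):print(f,np.round(circ(f,322,160,7,11),2))
E
```

```text
[ 0.50988578 -0.06753346  0.10277565] [ 3.14158563e+00 -1.34547449e-04  1.36725214e-01] 24.8 0.034896920853348515 [ 0.36346553 -0.71579119 -2.78882014] [-0.03131775  0.1465465   0.01844976]
w8 [3.2200e+02 1.6002e+02 1.0610e+01 1.2000e+02 1.2000e+02 1.3000e-01]
```

Emit:
apply_moves:
  targets:
    - {"x":0,"y":0,"z":0.004,"wx":0,"wy":0,"wz":0}
    - {"x":0,"y":0,"z":0.008,"wx":0,"wy":0,"wz":0}
    - {"x":0,"y":0,"z":0.012,"wx":0,"wy":0,"wz":0}
    - {"x":0,"y":0,"z":0.012,"wx":0,"wy":0,"wz":0}
    - {"x":0,"y":0,"z":0.012,"wx":0,"wy":0,"wz":0}
    - {"x":0,"y":0,"z":0.012,"wx":0,"wy":0,"wz":0}
    - {"x":0,"y":0,"z":0.012,"wx":0,"wy":0,"wz":0}
    - {"x":0,"y":0,"z":0.012,"wx":0,"wy":0,"wz":0}

```text
time_s: 25.8
ee_pos: [0.5099, -0.0676, 0.101]
tcp_rot: [3.142, -0.0, 0.137]
contact_force: [-0.5, 0.8, -0.3]
opening: 0.0348
gripper_force: 21.9
```

Emit:
apply_moves:
  targets:
    - {"x":0,"y":0,"z":0.004,"wx":0,"wy":0,"wz":0}
    - {"x":0,"y":0,"z":0.004,"wx":0,"wy":0,"wz":0}
    - {"x":0,"y":0,"z":0.004,"wx":0,"wy":0,"wz":0}
    - {"x":0,"y":0,"z":0.004,"wx":0,"wy":0,"wz":0}
    - {"x":0,"y":0,"z":0.004,"wx":0,"wy":0,"wz":0}
    - {"x":0,"y":0,"z":0.004,"wx":0,"wy":0,"wz":0}
    - {"x":0,"y":0,"z":0.004,"wx":0,"wy":0,"wz":0}
    - {"x":0,"y":0,"z":0.004,"wx":0,"wy":0,"wz":0}

```text
time_s: 26.8
ee_pos: [0.5098, -0.0676, 0.1003]
tcp_rot: [3.142, -0.0, 0.137]
contact_force: [-0.1, 0.5, -0.5]
opening: 0.0348
gripper_force: 21.9
```

```bash
python3 - <<'E'
from h import *
shot('wrist','w9');F=[]
for k in range(4):shot('wrist','tmp');s=manip.get_state();F.append(np.r_[s['contact_force'],s['wrist_torque']])
print(s['ee_pos'],s['tcp_rot'],s['time_s'],s['opening'],np.mean(F,0).round(2))
print(np.round(circ('w9',322,160,7,11),2))
E
```

```text
[ 0.50986073 -0.06751444  0.10034802] [-3.14158491e+00 -1.04003372e-04  1.36780192e-01] 27.05 0.03513627317854668 [-0.93  0.22 -0.74  0.    0.07 -0.  ]
[3.2200e+02 1.6004e+02 1.0630e+01 1.2000e+02 1.2000e+02 1.2000e-01]
```

Emit:
apply_moves:
  targets:
    - {"x":0,"y":0,"z":0.003,"wx":0,"wy":0,"wz":0}
    - {"x":0,"y":0,"z":0.003,"wx":0,"wy":0,"wz":0}
    - {"x":0,"y":0,"z":0.003,"wx":0,"wy":0,"wz":0}
    - {"x":0,"y":0,"z":0.003,"wx":0,"wy":0,"wz":0}
    - {"x":0,"y":0,"z":0.003,"wx":0,"wy":0,"wz":0}
    - {"x":0,"y":0,"z":0.003,"wx":0,"wy":0,"wz":0}
    - {"x":0,"y":0,"z":0.003,"wx":0,"wy":0,"wz":0}
    - {"x":0,"y":0,"z":0.003,"wx":0,"wy":0,"wz":0}

```text
time_s: 28.05
ee_pos: [0.5098, -0.0676, 0.0999]
tcp_rot: [3.142, -0.0, 0.137]
contact_force: [-0.4, -0.7, -0.2]
opening: 0.0349
gripper_force: 22.0
```

```bash
python3 - <<'E'
from h import *
F=[]
for k in range(8):shot('wrist','tmp');s=manip.get_state();F.append(np.r_[s['contact_force'],s['wrist_torque']])
print(s['ee_pos'],s['tcp_rot'],s['time_s'],s['opening'],np.mean(F,0).round(2),np.std(F,0).round(2))
print(np.round(circ('tmp',322,160,7,11),2))
E
```

```text
[ 0.50981396 -0.06754936  0.0998732 ] [3.14158653e+00 1.41392627e-05 1.36731558e-01] 28.45 0.03481534029946567 [-0.96 -0.33 -0.2  -0.01  0.11 -0.01] [0.61 0.62 0.32 0.01 0.03 0.03]
[3.2199e+02 1.6008e+02 1.0610e+01 1.2000e+02 1.2000e+02 1.1000e-01]
```

The force rises by about 2 N with the ring at the expected height, so it rests lightly on the washer. Handing in.

```bash
python3 -c "
from cell import manip;print(manip.job_done())"
```

```text
the job is handed in; nothing more can be done
None
```

The job is handed in at about 28.5 s: the dust cap stands in the blue tray, and the spread circlip is held level round the stub, resting on the brass washer with about 2 N and the pliers gripped at 22 N; no verdict was returned.

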